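Pull the filter plate from the plate reader and show it to the code reader

TASK

On the white plate-reader instrument, first turn the selector knob clockwise until it clicks in at the position marked with the long bar, then lift the grey cover flap all the way up and leave it standing open, and draw the framed filter plate up out of its slot by its tab. Hold the plate upright and still, squarely facing the small code reader on the stand, its pane centred on the reader's window and about 80 mm in front of it; finish while still holding it there in the gripper, with the knob left on its mark and the other things on the bench left where they are.

Things in the scene. Friction and masses are not known exactly. Their poses are not given: they have to be found in the camera images.
- device: white plate-reader instrument, 220 (x) x 280 (y) x 120 mm high, fixed. Origin: centre of underside; x runs from its front (robot side) to its back, y to its left. Well under the flap: open at the deck from x -70 to 40, y -10 to 120, floor at z 30 mm; in it two guides, z 30 to 65 mm, form an 11 x 64 mm slot at x -20, y 55 mm
- knob (a joint): selector knob on the deck (device x -45, y -78 mm), rad, growing clockwise seen from above. Sprung detents at 0 (dot), 0.6 (dot), 1.2 (long bar: the wanted one), 1.8 (dot); stops at -0.1 and 1.9. About 0.08 Nm takes it over a hump; let go, it snaps into the nearest detent. Starts in the first or second
- knob_grip (a point): point on the knob's axis 154 mm above the bench, 10 mm below its top: grip here. Black disc of 48 mm with an upright bar 44 long x 14 wide x 32 mm tall along this frame's x, white-marked pointer end to -x. The frame turns with the knob: yaw +0.9 rad from the device at knob 0, -0.3 rad at 1.2
- flap (a joint): cover flap hinge, in rad: 0 shut, 1.7 fully open (stop), grows as the flap's front edge rises and swings back away from the robot. Stiff friction hinge (about 0.11 Nm, flap 0.12 kg): it stays where it is left
- flap_handle (a point): centre of the flap's handle, a level steel bar 10 mm in diameter, 66 mm long between its end posts, along the flap's y axis; its centre is 34 mm above the flap's top face. The frame turns with the flap
- flap_hinge (a point): middle of the hinge line at the flap's rear edge, along the device's y (at device x 50, y 55, z 120.5 mm). The flap is a grey plate 130 (x) x 145 (y) x 6 mm reaching from here to the device's front; shut, the handle is 118 mm in front of the hinge and 40 mm above it
- filter: filter plate: aluminium frame 8 thick (x) x 60 wide (y) x 62 mm tall with a grey pane, and on top a tab 10 thick x 32 wide x 20 mm tall; 0.08 to 0.15 kg. Origin: centre of underside; z up. Starts under the flap, standing in the slot on the well's floor, faces to the device's front and back, top 8 mm below the deck
- filter_tab (a point): middle of the tab, 72 mm above the plate's underside
- filter_window (a point): middle of the pane, 31 mm above the plate's underside
- reader: code reader, fixed: white head 75 (x) x 66 (y) x 56 mm high on a column, on a foot 100 x 90 mm. The dark window faces this frame's -x. Origin: on the bench straight below the window; head from z 122 to 178 mm, x 0 to 75 mm, foot from x -15 to 85 mm
- reader_window (a point): middle of the code reader's window, 150 mm above the bench, on the head's front face; the window looks along -x of this frame
- timer: bystander: white timer lying on the device's deck behind the knob, 50 x 65 x 22 mm, origin centre of underside
- beaker: bystander: clear cup beside the code reader, 56 mm wide, 70 mm high, origin centre of underside
- tube_rack: bystander: small tube rack, 120 x 45 mm, 47 mm high with its tubes, between device and code reader; origin centre of underside
- bottle: bystander: amber bottle, 52 mm wide, 110 mm high, behind the tube rack; origin centre of underside
- tip_box: bystander: white tip box 120 x 85 x 66 mm on the left; origin centre of underside
- pcr_box: bystander: red tube box 120 x 85 x 66 mm on the right; origin centre of underside
Not all that is in view belongs to the job. What is shaped like the reader but orange is not meant.

How it is judged:
By the outcome, as a careful person would: the job done as asked, in the order asked, and still so for the second after the job is handed in, while the arm keeps its last pose, push and grip.
It also fails if it takes over 64 s, if anything falls off the work surface, if the arm or the gripper's body presses on something with over 40 N, if the wrist force passes 120 N, or if a joint passes its speed limit or range.

ROBOT

A 7-joint arm with a two-finger parallel gripper is mounted at the origin on the work surface. World frame = base frame: x ahead of the robot, y to its left, z up, the work surface at z = 0. Lengths are in m, angles in rad, forces in N, time in s.
With the tool pointing down it reaches from about 0.35 to 0.9 m from the base axis. Payload 8.1 kg.
Tool frame: the origin (TCP) lies midway between the tips of the shut fingers; the grasp point (between the pads) lies arm.grasp_offset behind it (arm.grasp_offset is the distance from the TCP to the grasp point, in m); z points along the fingers, y is the line along which they close (so a half turn about z gives the same grasp; the last joint's range is limited). The gripper opens to 92 mm and grips with 3 to 60 N. Pads are 19 mm wide; open, the fingers measure 130 mm over their backs; the gripper's body (75 mm by 190 mm) begins 47 mm behind the grasp point.
Start: joints at [1.079, 0.434, 0.025, 1.573, -0.012, 1.134, -0.075], TCP at [0.237, -0.578, 0.191] pointing down, gripper open.
Joint ranges: [-2.62, 2.62], [-0.44, 2.09], [-1.27, 1.32], [0.08, 2.57], [-1.32, 4.46], [0.12, 2], [-2.74, 2.74]. Speed limits (rad/s): [2.22, 2.22, 3.01, 3.01, 3.14, 3.14, 3.14].

INTERFACE

Orientations are given as a rotation vector (axis times angle).
In Python, from cell import observe, imaging, arm gives the robot as it stands.
- The arm moves only by the tool apply_moves, never from a script. Its argument "commands" is a list of rows, each a list of 5 numbers: the opening in per cent of the stroke, from 0 (shut) to 100 (fully open), then the shift along the world's x, y, z in units of 0.06 m (1.0 is 0.06 m), then the turn about the world's z in units of 0.5 rad (1.0 is 0.5 rad). A call has 1 to 12 rows; each row shifts and turns the commanded pose from where the row before left it; what a row does not reach is not made up. A row lasts 1/8 s, in which the tool goes at most 62.5 mm and 10.7 degrees, less where a joint would pass 70% of its speed; a pose out of reach is approached as far as the arm can. A call with a number of a shift or a turn outside -1 to 1 is refused whole. A call with a gripper value outside its range is refused whole. The fingers move at their own pace and stop on an object; "newtons" is the grip in N (left out, the last holds). Time passes only in rows, so rows that do not move let the fingers close. It gives the time, the measured TCP pose, the force, the opening and the grip force at its end, in the units of the state.
- observe(): the state, without advancing time (a new reading comes with each control period).
- imaging.get_image(name): name is "scene" or "top" or "wrist"; returns (picture, depth): 384x512x3 uint8, red, green, blue; 384x512 float32, m along the optical axis (not along the pixel's ray), 0 where there is no reading.
- imaging.camera_params(name): a dict with "camera_matrix" (3x3 intrinsics, pixels), "origin" and "rotation" of the camera in the world; the wrist camera has in their place "tool_from_camera" (4x4, takes a point from camera to tool coordinates, whose origin is the TCP and whose axes are the flange's). Camera axes: x right, y up, looking along -z (the intrinsics and any distortion apply to the point x, -y, -z); pixel columns grow to the right and rows downward; lengths in m; the calibration is good to about 2 mm. A picture is of the moment at which its call begins: read the wrist's pose just before it. camera_params takes no time and is no camera call.
- arm.sign_off(): hands the job in; it is judged then, once.
The state is a dict: "clock": time; "joints": joint angles; "dq": joint speeds; "joint_efforts": joint torques, N m; "position": TCP position; "ee_rot": TCP orientation; "force": force on the tool from outside, world axes, zero at the start; "ft_torque": the same for the moment, N m; "width": opening from 0.0 (shut) to 1.0 (fully open); "gripper_force": force on a finger pad.
Only numpy, scipy, OpenCV 4.12 (cv2) and the standard library are available. Lean on these libraries where they do the work, as an engineer would, in place of code of your own. Each camera call takes 0.05 s, during which the arm holds its last target. There are 200 camera calls.

## Working session

There is one attempt and no reset: what is moved stays moved. The work goes in short steps, Python scripts to look and compute and a tool call to move; the robot and the scene stay as the last step left them, time stands still between calls to the robot, and variables do not carry over. Pictures are saved under pics/ and viewed, at most 10 in all, crops included, and the job is handed in when it is done.

Besides the shell and the picture viewer there is one more tool, called after "Call:" as name(argument=value, ...) on one line, values as JSON. apply_moves: Moves the arm, as the interface text tells. Its arguments: {"type":"object","properties":{"commands":{"type":"array"},"newtons":{"type":"number"}},"required":["commands"]}

```bash
mkdir -p pics; ls; cat > h.py <<'E'
import numpy as np,cv2
from cell import observe,imaging,arm
from scipy.spatial.transform import Rotation as R
def grab(n):
    s=observe(); im,d=imaging.get_image(n); return s,im,d
def cam(n,s=None):
    p=imaging.camera_params(n); K=np.array(p["camera_matrix"])
    if n=="wrist":
        T=np.eye(4);T[:3,:3]=R.from_rotvec(s["ee_rot"]).as_matrix();T[:3,3]=s["position"]
        T=T@np.array(p["tool_from_camera"]);return K,T[:3,3],T[:3,:3]
    return K,np.array(p["origin"]),np.array(p["rotation"]).reshape(3,3)
def cloud(n,d,s=None):
    K,o,r=cam(n,s);v,u=np.mgrid[:d.shape[0],:d.shape[1]]
    P=np.stack([(u-K[0,2])/K[0,0]*d,-(v-K[1,2])/K[1,1]*d,-d],-1)
    return P@r.T+o
E
python3 - <<'E'
from h import *
for n in("scene","top"):
    s,im,d=grab(n);np.savez(n,im=im,d=d);cv2.imwrite(f"pics/{n}0.png",im[...,::-1]);print(n,cam(n),imaging.camera_params(n).keys())
print(s,arm.grasp_offset,imaging.camera_params("wrist"))
E
```

```text
picsTraceback (most recent call last):
  File "<stdin>", line 3, in <module>
  File "h.py", line 11, in cam
    return K,np.array(p["origin"]),np.array(p["rotation"]).reshape(3,3)
                                   ~~~~~~~~~~~~~~~~~~~~~~~~~~~~~~~^^^^^
ValueError: cannot reshape array of size 3 into shape (3,3)
```

Rotation is a rotation vector.

```bash
sed -i 's/np.array(p\["rotation"\]).reshape(3,3)/R.from_rotvec(p["rotation"]).as_matrix()/' h.py
python3 - <<'E'
from h import *
for n in("scene","top"):
    s,im,d=grab(n);np.savez(n,im=im,d=d);cv2.imwrite(f"pics/{n}0.png",im[...,::-1]);print(n,cam(n),imaging.camera_params(n).keys())
print(s,arm.grasp_offset,imaging.camera_params("wrist"))
E
```

```text
scene (array([[441.78809775,   0.        , 264.5404092 ],
       [  0.        , 441.78809775, 192.05971526],
       [  0.        ,   0.        ,   1.        ]]), array([ 1.66720614, -0.03418555,  1.3480992 ]), array([[ 3.10992239e-02, -7.22156461e-01,  6.91030306e-01],
       [ 9.99516270e-01,  2.22949472e-02, -2.16831880e-02],
       [ 2.52170110e-04,  6.91370364e-01,  7.22500488e-01]])) dict_keys(['camera_matrix', 'origin', 'rotation'])
top (array([[373.46317917,   0.        , 259.27448005],
       [  0.        , 373.46317917, 193.47892723],
       [  0.        ,   0.        ,   1.        ]]), array([ 0.39366922, -0.01140401,  1.5868714 ]), array([[-0.00122601,  0.99641966, -0.08453609],
       [-0.99988529, -0.00249768, -0.01493877],
       [-0.01509642,  0.08450808,  0.99630843]])) dict_keys(['camera_matrix', 'origin', 'rotation'])
{'clock': 0.1, 'joints': array([ 1.07938242,  0.43512339,  0.02498263,  1.57397506, -0.01159321,
        1.13397725, -0.07509999]), 'dq': array([ 4.36647909e-05, -2.86294970e-04, -2.94650522e-04, -3.20118570e-03,
       -9.83568190e-04,  2.19596186e-05
[... 310 characters left out ...]
: array([0.27445089, 0.57848459, 0.02751411]), 'ft_torque': array([-0.01945208,  0.04459867,  0.02596641]), 'gripper_force': 0.0, 'width': 0.9986304672704094} 0.0188 {'camera_matrix': array([[310.59103384,   0.        , 257.0320672 ],
       [  0.        , 310.59103384, 191.08299991],
       [  0.        ,   0.        ,   1.        ]]), 'tool_from_camera': array([[-5.39543591e-04,  9.64609986e-01,  2.63680269e-01,
         7.03927833e-02],
       [ 9.99999668e-01,  6.81476308e-04, -4.46811740e-04,
        -1.33496012e-03],
       [-6.10690923e-04,  2.63679941e-01, -9.64610033e-01,
        -1.94603641e-01],
       [ 0.00000000e+00,  0.00000000e+00,  0.00000000e+00,
         1.00000000e+00]])}
```

View pics/scene0.png

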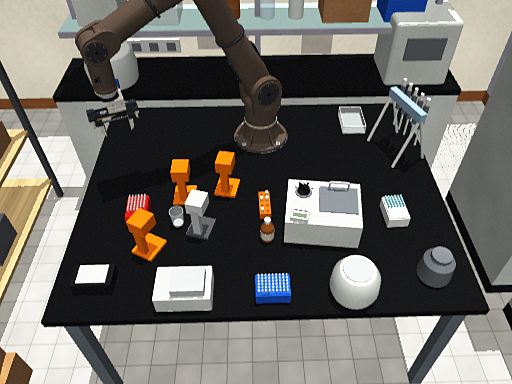

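View pics/top0.png

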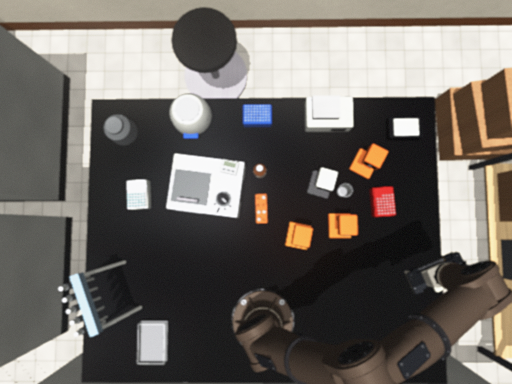

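```bash
python3 - <<'E'
from h import *
def rect(P,tag):
    r=cv2.minAreaRect((P[:,:2]*1000).astype(np.float32));print(tag,len(P),r,np.median(P[:,2]))
for n in("top","scene"):
    z=np.load(n+".npz");im=z["im"];d=z["d"];P=cloud(n,d)
    def box(x0,x1,y0,y1,z0,z1,white=False):
        m=(P[...,0]>x0)&(P[...,0]<x1)&(P[...,1]>y0)&(P[...,1]<y1)&(P[...,2]>z0)&(P[...,2]<z1)
        if white: m&=im.min(-1)>120
        l,c=cv2.connectedComponents(m.astype(np.uint8));k=np.bincount(c[m]).argmax();return P[c==k]
    if n=="top":
        for p in [(240,159),(235,217),(167,209),(175,154),(327,180),(318,188),(224,199),(230,164),(261,208),(260,171),(345,190),(385,202)]: print(p,P[p[1],p[0]].round(3))
    else:
        for p in [(198,200),(203,232),(305,190),(298,215),(340,185),(340,200),(264,204)]: print(p,P[p[1],p[0]].round(3))
    for t,b in dict(dev=(.35,.8,0,.45,.11,.14),head=(.45,.65,-.35,-.15,.165,.19),foot=(.45,.65,-.35,-.15,.006,.06)).items():
        try: rect(box(*b),n+t)
        except Exception as e: print(t,e)
s=cv2.imread("pics/scene0.png");t=cv2.imread("pics/top0.png")
a=cv2.resize(s[170:250,160:380],None,fx=3.6,fy=3.6,interpolation=2);b=cv2.resize(t[145:225,160:380],None,fx=3.6,fy=3.6,interpolation=2)
cv2.imwrite("pics/c1.png",np.vstack([a,b]))
E
```

```text
(240, 159) [ 0.678  0.095 -0.001]
(235, 217) [0.428 0.115 0.013]
(167, 209) [0.463 0.406 0.001]
(175, 154) [0.678 0.347 0.118]
(327, 180) [ 0.563 -0.246  0.184]
(318, 188) [ 0.537 -0.218  0.142]
(224, 199) [0.494 0.145 0.161]
(230, 164) [0.632 0.125 0.143]
(261, 208) [0.465 0.005 0.033]
(260, 171) [0.61  0.008 0.101]
(345, 190) [ 0.542 -0.351  0.004]
(385, 202) [ 0.488 -0.503  0.052]
topdev 3603 ((553.2802734375, 224.96920776367188), (280.9608154296875, 220.19125366210938), 82.66259765625) 0.12258193169761489
tophead 350 ((568.9649658203125, -246.361328125), (66.15691375732422, 77.4449462890625), 73.88655853271484) 0.17726321227119757
topfoot 248 ((569.1669311523438, -246.36734008789062), (90.5917739868164, 104.28092956542969), 73.53011322021484) 0.013753271809516465
(198, 200) [ 0.585 -0.239  0.183]
(203, 232) [ 0.592 -0.238  0.009]
(305, 190) [0.513 0.155 0.147]
(298, 215) [0.633 0.119 0.144]
(340, 185) [0.46  0.299 0.117]
(340, 200) [0.556 0.283 0.134]
(264, 204) [0.472 0.001 0.029]
scenedev 3069 ((555.2832641601562, 222.45770263671875), (281.2298583984375, 229.7870635986328), 82.17082214355469) 0.1223344892913576
scenehead 321 ((570.61474609375, -247.9534912109375), (67.17286682128906, 79.7161865234375), 73.3349609375) 0.17754329996364926
scenefoot 398 ((565.6817626953125, -247.51466369628906), (96.85694885253906, 112.76275634765625), 71.77303314208984) 0.014784843814550586
```

View pics/c1.png

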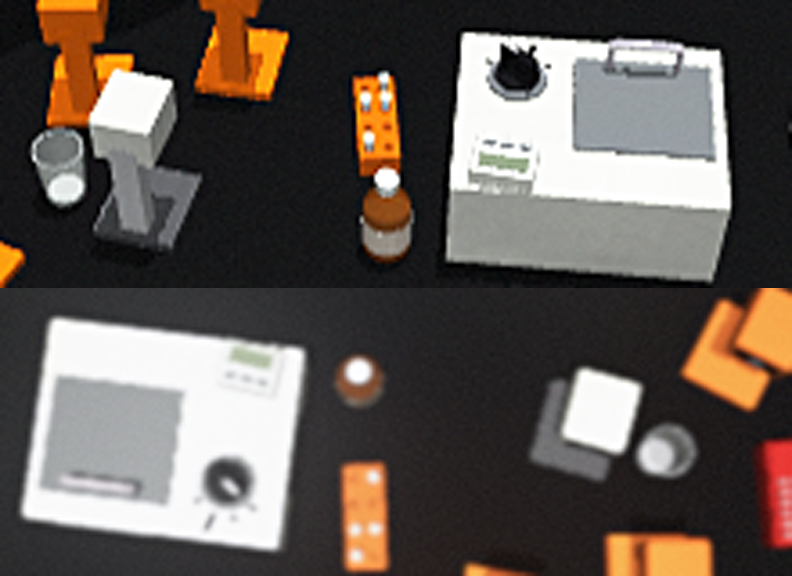

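The scene crop shows the reader's back face with no dark window, so its window should face the robot. The top crop shows the knob pointer to the lower right, which is detent 0. The long bar is at lower left, at crop pixel (209,520).

Call:
apply_moves(commands=[[100,0,0,0.9,0],[100,0,0.3,0.9,0],[100,0.35,0.9,0,0],[100,0.35,0.9,0,0],[100,0.35,0.9,0,0],[100,0.35,0.9,0,0],[100,0.35,0.9,0,0],[100,0.35,0.9,0,0.2],[100,0.35,0.9,0,0.2],[100,0.35,0.9,0,0.2],[100,0.35,0.9,0,0.16],[100,0.35,0.9,0,0]], newtons=20)

```text
clock: 1.65
position: [0.4471, -0.0187, 0.2991]
ee_rot: [2.912, 1.179, 0.0]
force: [1.1, 0.3, -0.2]
width: 1.002
gripper_force: 0.0
```

Call:
apply_moves(commands=[[80,0.25,0.9,0,0],[60,0.25,0.8,0,0],[45,0,0.5,0,0],[45,0,0,0,0]])

```text
clock: 2.15
position: [0.4763, 0.1143, 0.2988]
ee_rot: [-2.908, -1.184, 0.0]
force: [0.1, -1.0, 0.9]
width: 0.614
gripper_force: 0.0
```

```bash
python3 - <<'E'
from h import *
s,im,d=grab("wrist");np.savez("w1",im=im,d=d,pos=s["position"],rot=s["ee_rot"]);cv2.imwrite("pics/w1.png",im[...,::-1])
print(s["position"],s["joints"].round(2),s["clock"])
M=R.from_rotvec(s["ee_rot"]).as_matrix();print(np.degrees(np.arctan2(M[1,1],M[0,1])),M[:,2])
P=cloud("wrist",d,s)
for z0,z1 in((.155,.172),(.115,.13)):
    m=(P[...,2]>z0)&(P[...,2]<z1)&(np.hypot(P[...,0]-.499,P[...,1]-.153)<.06); m=m if z0>.12 else m&(im.max(-1)<70)
    print(z0,m.sum(),cv2.minAreaRect((P[m][:,:2]*1000).astype(np.float32)),P[m].mean(0))
E
```

```text
[0.47631443 0.1143206  0.29880909] [ 0.15  0.19 -0.58  1.68  0.11  1.3  -1.25] 2.15
-45.68235133560955 [-7.32397614e-04  9.80391274e-04 -9.99999251e-01]
0.155 552 ((496.3008728027344, 152.06031799316406), (46.91966247558594, 12.783927917480469), 43.84413146972656) [0.4978644  0.15344206 0.16472491]
0.115 41 ((462.458984375, 152.49635314941406), (15.393058776855469, 58.29706573486328), 25.26464080810547) [0.45964426 0.15349886 0.12210034]
```

View pics/w1.png

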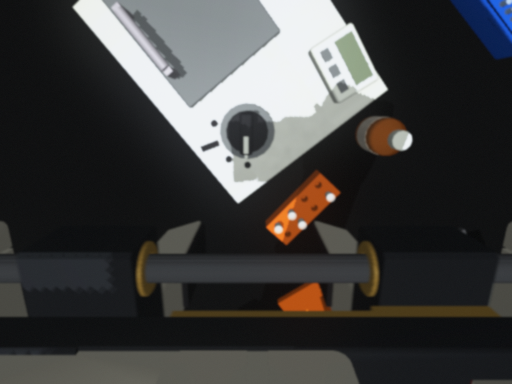

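The wrist view shows the knob bar at pixel (247,130), pointing at the first dot (247,165), so the knob is at detent 0. The bar angle of 43.8° agrees with this.

Call:
apply_moves(commands=[[45,0.35,0.65,-0.4,0],[45,0,0,-0.8,0],[45,0,0,-0.8,0],[45,0,0,-0.5,0],[45,0,0,-0.2,0],[0,0,0,0,0],[0,0,0,0,0],[0,0,0,0,0],[0,0,0,0,0]], newtons=30)

```text
clock: 3.32
position: [0.4983, 0.1507, 0.1377]
ee_rot: [2.912, 1.178, 0.002]
force: [-0.5, -0.5, 0.0]
width: 0.068
gripper_force: 0.0
```

```bash
python3 - <<'E'
from h import *
s,im,d=grab("wrist");cv2.imwrite("pics/w2.png",im[...,::-1])
print(s)
M=R.from_rotvec(s["ee_rot"]).as_matrix();print(np.degrees(np.arctan2(M[1,1],M[0,1])))
E
```

```text
{'clock': 3.325, 'joints': array([ 0.0379646 ,  0.38232797, -0.56698257,  1.86039803,  0.246363  ,
        0.96743646, -1.43919228]), 'dq': array([ 0.00049557,  0.00442546,  0.00199448,  0.00421386,  0.00110888,
       -0.00120895, -0.00045284]), 'joint_efforts': array([ 3.93469480e-02, -5.45755041e+01, -6.22165740e+00, -2.79439223e+01,
       -2.37604167e-02, -7.55517092e-02,  4.49855739e-03]), 'position': array([0.49827999, 0.15073328, 0.13770065]), 'ee_rot': array([2.91207310e+00, 1.17788346e+00, 1.82731658e-03]), 'force': array([-0.48970338, -0.54607729,  0.02073444]), 'ft_torque': array([ 0.05889595, -0.03015488, -0.03720175]), 'gripper_force': 0.0, 'width': 0.06795216615527268}
-45.9550505287871
```

View pics/w2.png

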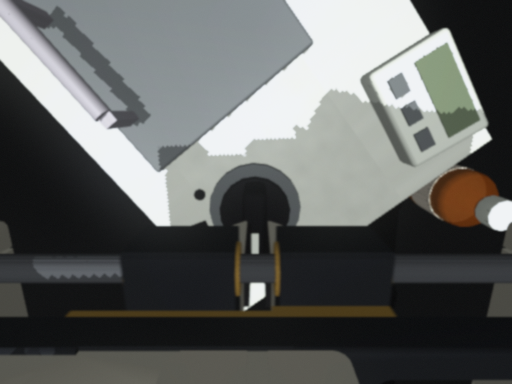

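The bar's white pointer (254,245) lies between the fingertips. I'll let the fingers settle and re-read.

Call:
apply_moves(commands=[[0,0,0,0,0],[0,0,0,0,0],[0,0,0,0,0]], newtons=30)

```text
clock: 3.75
position: [0.4979, 0.1506, 0.137]
ee_rot: [2.912, 1.178, -0.0]
force: [-0.3, -0.3, 0.4]
width: 0.006
gripper_force: 0.0
```

```bash
python3 - <<'E'
from h import *
s,im,d=grab("wrist");cv2.imwrite("pics/w3.png",cv2.resize(im[150:310,160:360,::-1],None,fx=3.5,fy=3.5))
P=cloud("wrist",d,s)
for v in range(160,310,10): print(v,[tuple((P[v,u]*1000).round().astype(int)) for u in (225,245,250,257,264,280)])
E
```

```text
160 [(np.int64(507), np.int64(192), np.int64(121)), (np.int64(517), np.int64(182), np.int64(121)), (np.int64(519), np.int64(180), np.int64(122)), (np.int64(522), np.int64(176), np.int64(121)), (np.int64(526), np.int64(173), np.int64(121)), (np.int64(533), np.int64(165), np.int64(121))]
170 [(np.int64(502), np.int64(187), np.int64(121)), (np.int64(513), np.int64(178), np.int64(127)), (np.int64(515), np.int64(176), np.int64(127)), (np.int64(518), np.int64(172), np.int64(128)), (np.int64(522), np.int64(169), np.int64(127)), (np.int64(529), np.int64(161), np.int64(125))]
180 [(np.int64(498), np.int64(183), np.int64(127)), (np.int64(509), np.int64(174), np.int64(134)), (np.int64(511), np.int64(172), np.int64(134)), (np.int64(515), np.int64(169), np.int64(135)), (np.int64(518), np.int64(166), np.int64(136)), (np.int64(524), np.int64(156), np.int64(127))]
190 [(np.int64(493), np.int64(178), np.int64(126)), (np.int64(509), np.int64(173), np.int64(155)), (np.int64(511), np.int64(171), np.int64(158)), (np.int64(514), np.int64(168), np.int64(157)), (np.int64(517), np.int64(165), np.int64(157)),
[... 2504 characters left out ...]
, np.int64(169), np.int64(256)), (np.int64(519), np.int64(170), np.int64(262)), (np.int64(522), np.int64(168), np.int64(264))]
290 [(np.int64(511), np.int64(176), np.int64(263)), (np.int64(514), np.int64(172), np.int64(263)), (np.int64(513), np.int64(170), np.int64(260)), (np.int64(494), np.int64(149), np.int64(216)), (np.int64(515), np.int64(167), np.int64(259)), (np.int64(520), np.int64(166), np.int64(263))]
300 [(np.int64(508), np.int64(174), np.int64(263)), (np.int64(512), np.int64(171), np.int64(264)), (np.int64(501), np.int64(159), np.int64(240)), (np.int64(491), np.int64(146), np.int64(216)), (np.int64(498), np.int64(148), np.int64(226)), (np.int64(518), np.int64(164), np.int64(263))]
```

View pics/w3.png

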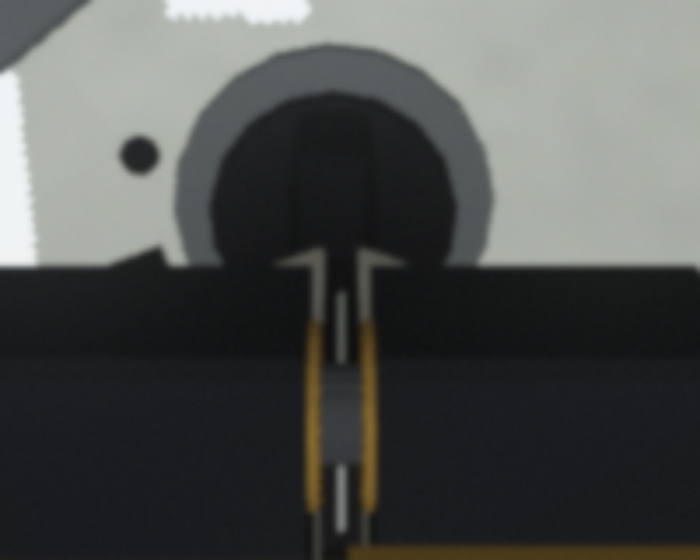

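```bash
python3 - <<'E'
from h import *
s,im,d=grab("scene");cv2.imwrite("pics/s2.png",cv2.resize(im[110:240,250:390,::-1],None,fx=4,fy=4))
P=cloud("scene",d)
for v in range(150,202,3): print(v,[tuple((P[v,u]*1000).round().astype(int).tolist()) for u in range(294,318,3)])
sw,iw,dw=grab("wrist");Pw=cloud("wrist",dw,sw)
for v in range(218,236,2): print(v,[int(Pw[v,u,2]*1000) for u in range(236,280,2)])
E
```

```text
150 [(101, 153, -9), (516, 114, 350), (509, 125, 344), (537, 131, 367), (541, 141, 371), (539, 151, 369), (539, 161, 369), (509, 177, 343)]
153 [(130, 150, -2), (133, 164, 0), (526, 123, 345), (533, 133, 351), (531, 143, 349), (531, 154, 349), (531, 164, 348), (531, 174, 348)]
156 [(154, 148, 0), (155, 162, 1), (500, 128, 308), (506, 138, 313), (520, 146, 325), (527, 155, 332), (538, 164, 341), (499, 181, 305)]
159 [(174, 147, 0), (176, 160, 2), (492, 130, 287), (506, 138, 299), (517, 147, 308), (518, 158, 309), (513, 169, 304), (497, 183, 290)]
162 [(191, 146, -3), (504, 118, 283), (504, 129, 283), (503, 140, 281), (524, 147, 301), (529, 157, 305), (513, 170, 290), (498, 184, 276)]
165 [(513, 107, 278), (502, 119, 267), (509, 129, 273), (517, 139, 281), (524, 148, 286), (524, 159, 286), (513, 171, 276), (496, 185, 259)]
168 [(512, 108, 262), (511, 119, 260), (516, 129, 265), (515, 140, 263), (533, 148, 281), (518, 161, 266), (514, 172, 262), (515, 183, 262)]
171 [(546, 104, 279), (515, 119, 250), (550, 125, 282), (547, 136, 279), (528, 150, 261), (532, 160, 264), (524, 172, 257), (5
[... 1744 characters left out ...]
 135, 135]
224 [135, 134, 134, 135, 178, 178, 178, 178, 178, 173, 172, 174, 175, 173, 176, 178, 177, 178, 178, 331, 134, 134]
226 [245, 244, 244, 244, 244, 244, 243, 180, 181, 177, 177, 175, 178, 177, 180, 244, 244, 244, 244, 242, 244, 245]
228 [247, 245, 245, 245, 246, 245, 246, 184, 183, 180, 179, 179, 179, 180, 183, 245, 244, 245, 245, 246, 247, 245]
230 [247, 248, 248, 248, 246, 246, 247, 185, 187, 181, 182, 183, 183, 181, 185, 245, 247, 247, 247, 247, 246, 247]
232 [249, 249, 248, 250, 248, 249, 248, 189, 188, 185, 185, 184, 184, 184, 188, 246, 249, 248, 249, 248, 249, 250]
234 [251, 250, 250, 250, 250, 251, 250, 191, 191, 188, 188, 188, 187, 187, 192, 246, 249, 251, 250, 251, 250, 251]
```

View pics/s2.png

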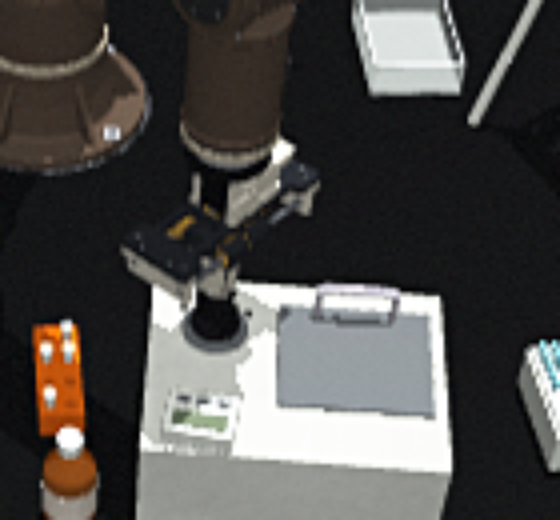

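The pictures show the real fingertips about 38 mm above the reported TCP, at z≈0.175 when 0.137 is reported. From here on I use tip z = reported z + 0.0375. I'll reopen, go 39 mm lower and grip.

Call:
apply_moves(commands=[[45,0,0.03,0,0],[45,0,0,0,0],[45,0,0,0,0],[45,0,0,-0.25,0],[45,0,0,-0.25,0],[45,0,0,-0.14,0],[0,0,0,0,0],[0,0,0,0,0],[0,0,0,0,0],[0,0,0,0,0],[0,0,0,0,0]], newtons=30)

```text
clock: 5.28
position: [0.498, 0.1529, 0.0986]
ee_rot: [-2.912, -1.178, -0.001]
force: [-0.8, 1.5, 5.1]
width: 0.149
gripper_force: 31.3
```

Call:
apply_moves(commands=[[0,0,0,0,-0.3],[0,0,0,0,-0.3],[0,0,0,0,-0.3],[0,0,0,0,-0.3],[0,0,0,0,-0.3],[0,0,0,0,-0.3],[0,0,0,0,-0.3],[0,0,0,0,-0.3],[0,0,0,0,0],[0,0,0,0,0]], newtons=30)

```text
clock: 6.52
position: [0.4979, 0.1535, 0.0987]
ee_rot: [-3.069, 0.665, -0.0]
force: [0.4, 5.8, 1.3]
width: 0.147
gripper_force: 31.3
```

```bash
python3 - <<'E'
from h import *
s=observe();M=R.from_rotvec(s["ee_rot"]).as_matrix();print(np.degrees(np.arctan2(M[1,1],M[0,1])),s["joints"].round(2),s["force"],s["ft_torque"])
E
```

```text
-114.44671203981866 [-0.2   0.39 -0.26  1.92  0.13  0.85 -2.53] [0.36717056 5.79487803 1.25445717] [ 1.36144115  0.00425793 -0.05782426]
```

Call:
apply_moves(commands=[[45,0,0,0,0],[45,0,0,0,0],[45,0,0,0,0],[45,0,0,0.5,0],[45,0,0,0.9,0],[45,-0.2,-0.4,0.9,0],[45,0,0,0.3,0],[45,0,0,0,0]])

```text
clock: 7.52
position: [0.4864, 0.1275, 0.2554]
ee_rot: [3.069, -0.672, 0.003]
force: [-0.6, 0.0, 0.0]
width: 0.45
gripper_force: 0.0
```

```bash
python3 - <<'E'
from h import *
s,im,d=grab("wrist");P=cloud("wrist",d,s);cv2.imwrite("pics/w4.png",im[...,::-1])
m=(P[...,2]>.155)&(P[...,2]<.172)&(np.hypot(P[...,0]-.498,P[...,1]-.153)<.035)
print(m.sum(),cv2.minAreaRect((P[m][:,:2]*1000).astype(np.float32)),s["clock"],s["position"])
m=(P[...,2]>.153)&(P[...,2]<.18)&(np.hypot(P[...,0]-.493,P[...,1]-.288)<.05)
print(m.sum(),m.any() and (cv2.minAreaRect((P[m][:,:2]*1000).astype(np.float32)),P[m].max(0)))
E
```

```text
698 ((495.335693359375, 154.6868896484375), (14.103662490844727, 48.019126892089844), 65.53473663330078) 7.525 [0.48639793 0.12746453 0.25542124]
1 (((490.9200744628906, 249.33203125), (0.0, 0.0), 0.0), array([0.49092008, 0.24933203, 0.15377667]))
```

View pics/w4.png

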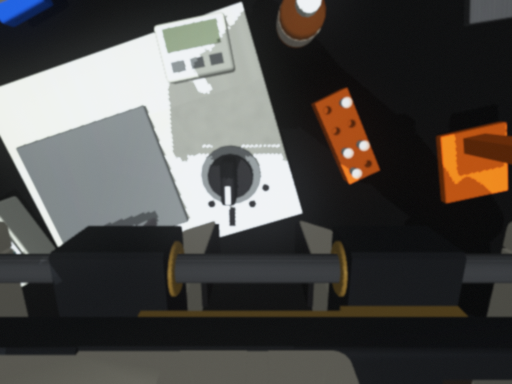

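The knob pointer (228,195) is on the long bar (232,215), with the knob bar at −24.5° as expected. Next is the flap.

Call:
apply_moves(commands=[[30,0,0.2,0,0.34],[30,0,0.2,0,0.34],[30,0,0.2,0,0.34],[30,0,0.2,0,0.34],[30,0,0.2,0,0.34],[30,0,0.2,0,0.34],[30,0,0.2,0,0.34],[30,0,0.2,0,0.34],[30,0,0.2,0,0.34],[30,0,0.2,0,0.34],[30,0,0.2,0,0.34],[30,0,0.1,0,0]])

```text
clock: 9.07
position: [0.4851, 0.2665, 0.2526]
ee_rot: [-2.361, -2.07, 0.005]
force: [-0.1, 0.5, 1.2]
width: 0.3
gripper_force: 0.0
```

```bash
python3 - <<'E'
from h import *
s,im,d=grab("wrist");P=cloud("wrist",d,s);cv2.imwrite("pics/w5.png",im[...,::-1])
M=R.from_rotvec(s["ee_rot"]).as_matrix();print(np.degrees(np.arctan2(M[1,1],M[0,1])),s["joints"].round(2),s["clock"],s["position"])
Q=(P-[.5533,.2250,0])[...,:2]@np.array([[.9918,.1277],[-.1277,.9918]]).T.T if 0 else None
m=(P[...,2]>.155)&(P[...,2]<.18)&(np.hypot(P[...,0]-.493,P[...,1]-.288)<.06)
print(m.sum(),m.any() and (cv2.minAreaRect((P[m][:,:2]*1000).astype(np.float32)),P[m].max(0),np.percentile(P[m][:,2],95)))
E
```

```text
-7.5273181324253935 [-0.14  0.34 -0.62  1.62  0.21  1.25 -0.93] 9.075 [0.48505751 0.26648141 0.25261628]
885 (((493.25341796875, 288.4540100097656), (78.23724365234375, 9.437987327575684), 82.54507446289062), array([0.50184478, 0.32759721, 0.1707635 ]), np.float64(0.1691871116469812))
```

Call:
apply_moves(commands=[[30,0.14,0.36,-0.4,0],[30,0,0,-0.8,0],[30,0,0,-0.7,0],[30,0,0,-0.46,0],[30,0,0,0,0],[0,0,0,0,0],[0,0,0,0,0],[0,0,0,0,0]], newtons=20)

```text
clock: 10.12
position: [0.4936, 0.2888, 0.114]
ee_rot: [-2.362, -2.07, -0.001]
force: [-3.9, 0.1, 1.6]
width: 0.098
gripper_force: 20.0
```

Gripped (9 mm). Now the arc.

Call:
apply_moves(commands=[[0,0.14,-0.018,0.323,0],[0,0.19,-0.025,0.295,0],[0,0.24,-0.03,0.257,0],[0,0.28,-0.036,0.213,0],[0,0.31,-0.04,0.163,0],[0,0.33,-0.043,0.107,0],[0,0.35,-0.045,0.048,0],[0,0.35,-0.045,-0.01,0],[0,0.345,-0.044,-0.072,0]])

```text
clock: 11.25
position: [0.6471, 0.2684, 0.1936]
ee_rot: [2.363, 2.069, 0.001]
force: [-2.4, 0.3, -0.8]
width: 0.1
gripper_force: 20.0
```

Call:
apply_moves(commands=[[0,0.325,-0.042,-0.127,0],[0,0.08,-0.01,-0.04,0],[0,0,0,0,0]])

```text
clock: 11.62
position: [0.6646, 0.2669, 0.1839]
ee_rot: [-2.356, -2.07, 0.012]
force: [-25.5, -3.7, 16.2]
width: 0.102
gripper_force: 20.0
```

Against the stop (θ≈1.7). Release and lift straight up.

Call:
apply_moves(commands=[[20,-0.03,0,0.02,0],[20,0,0,0,0],[20,0,0,0,0],[20,0,0,0.3,0],[20,0,0,0.5,0],[20,0,0,0.8,0],[20,-0.5,0.1,0.5,0],[20,-0.9,0.1,0,0],[45,-0.9,0.1,0,0],[45,-0.5,0,0,0],[45,0,0,0,0]])

```text
clock: 13.0
position: [0.5, 0.2839, 0.312]
ee_rot: [2.36, 2.071, 0.005]
force: [0.5, 0.4, -0.4]
width: 0.436
gripper_force: 0.0
```

```bash
python3 - <<'E'
from h import *
s,im,d=grab("scene");P=cloud("scene",d);np.savez("s3",im=im,d=d);cv2.imwrite("pics/s3.png",cv2.resize(im[60:270,160:400,::-1],None,fx=3,fy=3))
q=P-[.5533,.225,0];c,sn=np.cos(.128),np.sin(.128)
dx=q[...,0]*c-q[...,1]*sn;dy=q[...,0]*sn+q[...,1]*c
m=(dx>.03)&(dx<.11)&(dy>-.01)&(dy<.12)&(P[...,2]>.14)&(P[...,2]<.262)
x=dx[m];z=P[...,2][m]
for z0 in np.arange(.14,.26,.02):
    k=(z>=z0)&(z<z0+.02);print(round(z0,2),k.sum(),np.percentile(x[k],[5,25,50,75,95]).round(3) if k.any() else '')
sw,iw,dw=grab("wrist");Pw=cloud("wrist",dw,sw);np.savez("w6",im=iw,d=dw,pos=sw["position"],rot=sw["ee_rot"])
cv2.imwrite("pics/w6.png",iw[...,::-1]);print(sw["position"],sw["clock"],sw["joints"].round(2))
q=Pw-[.5533,.225,0];dx=q[...,0]*c-q[...,1]*sn;dy=q[...,0]*sn+q[...,1]*c
m=(abs(dx+.02)<.03)&(abs(dy-.055)<.05)&(abs(Pw[...,2]-.112)<.008)
print(m.sum(),dx[m].min(),dx[m].max(),dy[m].min(),dy[m].max(),np.median(Pw[m],0) if m.any() else 0)
E
```

```text
0.14 112 [0.057 0.059 0.06  0.062 0.063]
0.16 117 [0.06  0.062 0.063 0.064 0.066]
0.18 61 [0.062 0.064 0.066 0.067 0.069]
0.2 107 [0.065 0.067 0.068 0.069 0.072]
0.22 197 [0.068 0.07  0.073 0.101 0.109]
0.24 108 [0.068 0.071 0.072 0.074 0.079]
[0.50165092 0.28320064 0.31142709] 13.05 [-0.17  0.35 -0.62  1.47  0.2   1.39 -0.92]
209 -0.025557070681708087 -0.015355890717111007 0.03897616978684467 0.07042666276661544 [0.53956931 0.28254979 0.11287095]
```

View pics/s3.png

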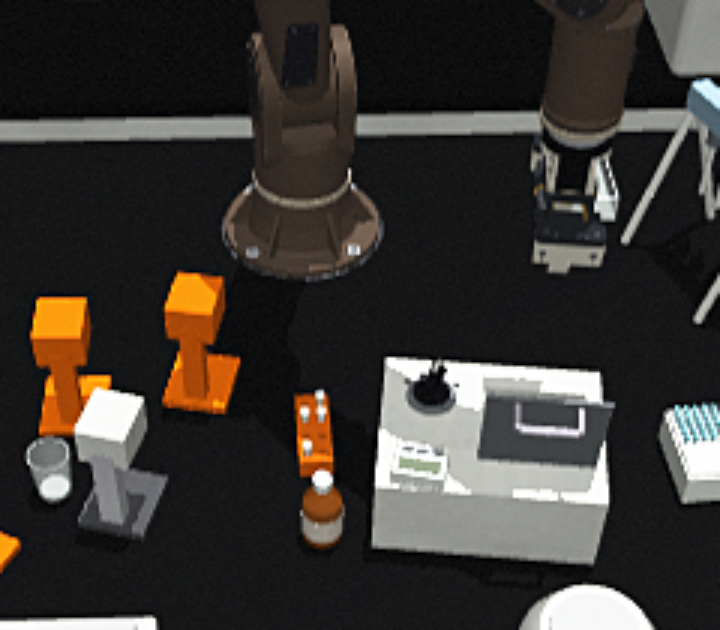

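The flap stands at 1.70 rad: the plane leans 0.129 rad back and the handle is on the far side. The tab is at device (−20.5, 54.7). I'll turn 90° so the gripper body clears the flap and grip across the tab's 32 mm width.

Call:
apply_moves(commands=[[60,0,0,0,0.35],[60,0,0,0,0.35],[60,0.1,0,0,0.35],[60,0.1,0,0,0.35],[60,0.1,0,0,0.35],[60,0.1,0,-0.3,0.35],[60,0.1,0,-0.3,0.35],[60,0.15,0,-0.3,0.35],[60,0,0,-0.3,0.35],[60,0,0,0,0]])

```text
clock: 14.35
position: [0.541, 0.282, 0.2359]
ee_rot: [-0.206, -3.132, 0.001]
force: [0.4, -0.3, 0.1]
width: 0.598
gripper_force: 0.0
```

```bash
python3 - <<'E'
from h import *
s,im,d=grab("wrist");P=cloud("wrist",d,s)
M=R.from_rotvec(s["ee_rot"]).as_matrix();print(np.degrees(np.arctan2(M[1,1],M[0,1])),M[:,2],s["joints"].round(2),s["clock"],s["position"])
m=(np.hypot(P[...,0]-.540,P[...,1]-.282)<.035)&(abs(P[...,2]-.112)<.008)
r=cv2.minAreaRect((P[m][:,:2]*1000).astype(np.float32));print(m.sum(),r,np.median(P[m][:,2]),P[m].mean(0))
E
```

```text
82.47848039144334 [-2.70884232e-03 -7.18732394e-04 -9.99996073e-01] [ 0.02  0.54 -0.92  1.49  0.43  1.33  0.5 ] 14.35 [0.54101394 0.2819597  0.23591094]
331 ((539.8963012695312, 282.6546630859375), (31.591068267822266, 10.426079750061035), 82.69477081298828) 0.11284890760537192 [0.53922987 0.28247027 0.1123522 ]
```

Call:
apply_moves(commands=[[60,-0.02,0.01,-0.6,0],[60,0,0,-0.8,0],[60,0,0,-0.8,0],[60,0,0,-0.5,0],[60,0,0,-0.25,0],[60,0,0,0,0],[0,0,0,0,0],[0,0,0,0,0],[0,0,0,0,0],[0,0,0,0,0]], newtons=35)

```text
clock: 15.65
position: [0.5392, 0.2841, 0.0614]
ee_rot: [0.201, 3.134, 0.001]
force: [0.0, -0.1, 5.4]
width: 0.344
gripper_force: 34.9
```

Call:
apply_moves(commands=[[0,0,0,0.15,0],[0,0,0,0.3,0],[0,0,0,0.4,0],[0,0,0,0.4,0],[0,0,0,0.5,0],[0,0,0,0.5,0],[0,0,0,0.5,0],[0,0,0,0.4,0],[0,0,0,0,0]])

```text
clock: 16.77
position: [0.5391, 0.2851, 0.2525]
ee_rot: [0.2, 3.132, 0.004]
force: [-0.6, 0.1, -1.2]
width: 0.337
gripper_force: 34.9
```

```bash
python3 - <<'E'
from h import *
z=np.load("top.npz");P=cloud("top",z["d"]);im=z["im"].astype(int)
o=(im[...,0]>150)&(im[...,2]<90)
m=(P[...,2]>.165)&(P[...,2]<.19)&(P[...,0]>.2)&(P[...,0]<.8)&o
n,l=cv2.connectedComponents(m.astype(np.uint8))
for i in range(1,n):
    Q=P[l==i]
    if len(Q)>80: print(cv2.minAreaRect((Q[:,:2]*1000).astype(np.float32)))
s=observe();M=R.from_rotvec(s["ee_rot"]).as_matrix();print(np.degrees(np.arctan2(M[1,1],M[0,1])),s["position"],s["width"],s["clock"])
# plate pose from scene camera
_,im,d=grab("scene");P=cloud("scene",d);q=P-s["position"]
m=(abs(q[...,0])<.03)&(abs(q[...,1])<.05)&(q[...,2]<.025)&(q[...,2]>-.08)
Q=P[m];c=Q.mean(0);u,sv,vt=np.linalg.svd(Q-c);print(len(Q),c,vt[2],Q[:,2].min(),Q[:,2].max(),sv)
E
```

```text
((657.4867553710938, -434.65960693359375), (66.03614044189453, 75.82421875), 61.47966003417969)
((395.7802734375, -324.7587890625), (68.05457305908203, 71.24530792236328), 89.85992431640625)
((353.20501708984375, -150.71572875976562), (66.24686431884766, 75.73396301269531), 78.7839584350586)
82.69272237607639 [0.53912139 0.28511121 0.25253666] 0.3367773897961075 16.775
196 [0.54271884 0.28103609 0.24889439] [ 0.98963654 -0.14324729  0.00998706] 0.21938695616855686 0.27749161073726203 [0.24494073 0.22139061 0.03617873]
```

Plate is out, held upright (face normal z ≈ 0.01). I'll refine the reader pose with averaged frames before the arm gets in the view.

```bash
python3 - <<'E'
from h import *
for n in("top","scene"):
    D=[];I=[]
    for i in range(6): s,im,d=grab(n);D.append(d);I.append(im)
    d=np.median(D,0);im=np.mean(I,0);P=cloud(n,d)
    for t,z0,z1 in(("head",.170,.186),("foot",.006,.03)):
        m=(np.hypot(P[...,0]-.569,P[...,1]+.247)<.085)&(P[...,2]>z0)&(P[...,2]<z1)
        if t=="foot": m&=im.max(-1)>45
        _,l=cv2.connectedComponents(m.astype(np.uint8));m=l==np.bincount(l[m]).argmax()
        print(n,t,m.sum(),cv2.minAreaRect((P[m][:,:2]*1000).astype(np.float32)),P[m].mean(0).round(4))
    m=(np.hypot(P[...,0]-.569,P[...,1]+.247)<.07)&(P[...,2]>.125)&(P[...,2]<.168)
    e=np.array([np.cos(-.284),np.sin(-.284)]);a=(P[...,:2]-[.5695,-.247])@e;b=(P[...,:2]-[.5695,-.247])@np.array([-e[1],e[0]])
    for nm,k in(("front",m&(a<-.033)&(abs(b)<.028)),("back",m&(a>.033)&(abs(b)<.028)),("left",m&(b>.029)),("right",m&(b<-.029))): print(nm,k.sum(),im[k].mean(0).round() if k.any() else '',im[k].min() if k.any() else '')
E
```

```text
top head 345 ((569.435302734375, -246.590087890625), (66.16157531738281, 75.28069305419922), 73.9351577758789) [ 0.5686 -0.2458  0.1779]
top foot 245 ((566.5173950195312, -245.54835510253906), (89.78227996826172, 99.10748291015625), 73.93921661376953) [ 0.5543 -0.2289  0.0141]
front 23 [110. 109. 106.] 66.33333333333333
back 0  
left 22 [148. 148. 142.] 105.16666666666667
right 0  
scene head 298 ((570.6276245117188, -248.36788940429688), (65.44853973388672, 75.30122375488281), 73.89197540283203) [ 0.5738 -0.248   0.1777]
scene foot 324 ((567.544677734375, -248.38778686523438), (89.89202880859375, 101.53679656982422), 73.0953598022461) [ 0.5773 -0.2416  0.0148]
front 0  
back 112 [142. 144. 140.] 95.83333333333333
left 71 [109. 111. 107.] 44.333333333333336
right 9 [135. 137. 132.] 59.0
```

Call:
apply_moves(commands=[[0,-0.03,-0.2,0,0],[0,-0.06,-0.4,0,0],[0,-0.1,-0.6,0,0],[0,-0.1,-0.65,0,0],[0,-0.1,-0.65,0,0],[0,-0.1,-0.65,0,-0.05],[0,-0.1,-0.65,0,-0.05],[0,-0.1,-0.65,0,-0.05],[0,-0.1,-0.65,0,-0.05],[0,-0.1,-0.65,0,-0.05],[0,-0.1,-0.65,0,-0.06],[0,-0.1,-0.6,0,0]])

```text
clock: 18.92
position: [0.4723, -0.1381, 0.2498]
ee_rot: [0.445, 3.11, -0.001]
force: [0.8, -0.0, -1.3]
width: 0.341
gripper_force: 34.9
```

Call:
apply_moves(commands=[[0,-0.15,-0.5,0,0],[0,-0.1,-0.4,0,0],[0,-0.1,-0.25,0,0],[0,0,0,0,0]])

```text
clock: 19.42
position: [0.4516, -0.206, 0.2496]
ee_rot: [-0.446, -3.109, 0.0]
force: [0.0, 0.9, -1.7]
width: 0.343
gripper_force: 34.9
```

```bash
python3 - <<'E'
from h import *
D=[]
for i in range(6):
    s,im,d=grab("scene");D.append(d)
cv2.imwrite("pics/s4.png",cv2.resize(im[60:270,120:320,::-1],None,fx=2.8,fy=2.8))
d=np.median(D,0);P=cloud("scene",d);p=s["position"]
M=R.from_rotvec(s["ee_rot"]).as_matrix();print(np.degrees(np.arctan2(M[1,1],M[0,1])),M[:,2],p)
zb=p[2]-.033  # expected underside
print("bottom expected",zb)
e=np.array([np.cos(-.2805),np.sin(-.2805)]);f=np.array([-e[1],e[0]])
a=(P[...,:2]-p[:2])@e;b=(P[...,:2]-p[:2])@f;z=P[...,2]
m=(abs(a)<.02)&(abs(b)<.045)&(z>zb-.01)&(z<zb+.060)
Q=np.c_[a[m],b[m],z[m]]*1000
k=abs(Q[:,0]-np.median(Q[:,0]))<4;Q=Q[k]
print(len(Q),np.median(Q,0),"b",np.percentile(Q[:,1],[0,1,99,100]),"z",np.percentile(Q[:,2],[0,1,99,100]))
A=np.c_[Q[:,1],Q[:,2],np.ones(len(Q))];w=np.linalg.lstsq(A,Q[:,0],rcond=None)[0];print("yaw err deg",-np.degrees(w[0]),"pitch deg",np.degrees(w[1]))
k=(Q[:,2]>Q[:,2].min()+5);k2=k&(Q[:,2]<Q[:,2].min()+50)
sel=Q[k2];rows=np.round(sel[:,2]/4);print("mid b",np.median([(sel[rows==r,1].max()+sel[rows==r,1].min())/2 for r in set(rows)]))
E
```

```text
73.89485739601405 [ 3.37859924e-04  1.87339709e-04 -9.99999925e-01] [ 0.45267904 -0.20389786  0.24980485]
bottom expected 0.21680485459159918
179 [  4.80648092  -2.25790895 245.67685782] b [-33.87763977 -32.87753984  26.0632131   26.36181967] z [218.64543393 219.43192014 275.69588517 276.75845522]
yaw err deg -0.019486378357852975 pitch deg -0.11144027337731176
mid b -3.1018193040931106
```

View pics/s4.png

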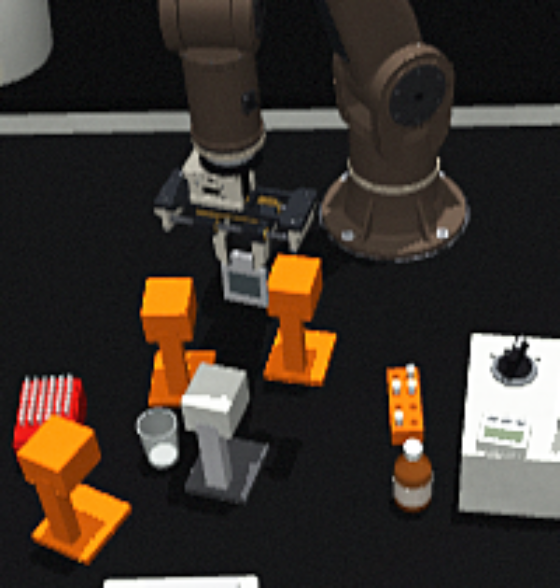

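The plate is upright and square to the reader (yaw error 0.0°). It needs +5 mm x, −8.6 mm y and −99.5 mm z.

Call:
apply_moves(commands=[[0,0.08,-0.14,-0.1,0],[0,0,0,-0.3,0],[0,0,0,-0.4,0],[0,0,0,-0.4,0],[0,0,0,-0.3,0],[0,0,0,-0.16,0],[0,0,0,0,0],[0,0,0,0,0],[0,0,0,0,0],[0,0,0,0,0]])

```text
clock: 20.98
position: [0.4573, -0.2136, 0.1505]
ee_rot: [0.443, 3.109, -0.001]
force: [-0.1, 1.4, -1.2]
width: 0.347
gripper_force: 34.9
```

```bash
cat > m.py <<'E'
from h import *
D=[]
for i in range(6):
    s,im,d=grab("scene");D.append(d)
d=np.median(D,0);P=cloud("scene",d);p=s["position"]
M=R.from_rotvec(s["ee_rot"]).as_matrix();print(np.degrees(np.arctan2(M[1,1],M[0,1])),p,s["width"],s["dq"].round(4),s["clock"])
e=np.array([np.cos(-.2805),np.sin(-.2805)]);f=np.array([-e[1],e[0]])
g=np.array([.5706,-.2484])-.0375*e   # reader window in the scene camera
a=(P[...,:2]-g)@e;b=(P[...,:2]-g)@f;z=P[...,2]
q=p[:2]+.0008*e-.0033*f-g;print("TCP-based plate: dist",-q@e,"side",q@f,"pane z",p[2]-.0314+.031)
m=(a<-.04)&(a>-.11)&(abs(b)<.045)&(z>.10)&(z<.172)
Q=np.c_[a[m],b[m],z[m]]*1000;Q=Q[abs(Q[:,0]-np.median(Q[:,0]))<4]
print(len(Q),np.median(Q,0),np.percentile(Q[:,1],[1,99]),np.percentile(Q[:,2],[1,99]))
m=(abs(np.hypot(a-.0375,b))<.06)&(z>.17)&(z<.186);print("head top",np.c_[a,b][m.ravel()].shape if 0 else (a[m].mean(),b[m].mean()))
E
python3 m.py
```

```text
73.78561303501905 [ 0.45710136 -0.21350616  0.15012216] 0.3405885828313864 [-0.001  -0.0001 -0.0004  0.     -0.0006  0.0014 -0.0001] 21.225
TCP-based plate: dist 0.08042266604830191 side -0.0011904361765833404 pane z 0.14972216271208894
141 [-76.12197774  -1.42201042 145.29810505] [-30.19038606  29.29164144] [120.62959213 171.09538076]
head top (np.float64(0.04069470226818038), np.float64(0.0012102433602226793))
```

```bash
python3 -c "
from cell import arm
print(arm.sign_off())"
```

```text
the job is handed in; nothing more can be done
None
```

I handed the job in at about 21 s: the knob is on the long bar, the flap stands fully open, and the gripper holds the filter plate upright and square, about 80 mm from the reader with its pane within about 1 mm of the window's centre; knob and flap were measured right after each step, not again at the end.

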